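Click the bike battery into its charging dock and switch on

ROBOT

A 7-joint arm with a two-finger parallel gripper is mounted at the origin on the work surface. World frame = base frame: x ahead of the robot, y to its left, z up, the work surface at z = 0. Lengths are in mm, angles in rad, forces in N, time in s.
With the tool pointing down it reaches from about 400 to 900 mm from the base axis. Payload 5.5 kg.
Tool frame: the origin (TCP) lies midway between the tips of the shut fingers; the grasp point (between the pads) lies 19 mm behind it (bot.grip_depth is the distance from the TCP to the grasp point, in mm); z points along the fingers, y is the direction in which the jaws open and shut (so a half turn about z gives the same grasp; the last joint's range is limited). The gripper opens to 92 mm and grips with 3 to 60 N. Pads are 19 mm wide; open, the fingers measure 130 mm over their backs; the gripper's body (75 mm by 190 mm) begins 47 mm behind the grasp point.
Start: joints at [1.589, 0.501, -0.427, 1.55, 0.221, 1.138, -0.21], TCP at [157.569, -630.612, 226.729] pointing down, gripper open.
Joint ranges: [-2.88, 2.88], [-0.31, 2.03], [-1.54, 1.56], [0.2, 2.42], [-1.41, 4.55], [0.19, 2.02], [-2.57, 2.57]. Speed limits (rad/s): [2.57, 2.57, 3.14, 3.14, 3.14, 3.14, 3.14].

INTERFACE

Orientations are given as a unit quaternion [x, y, z, w].
In Python, from cell import bot, viewer gives the robot as it stands.
- The arm moves only by the tool carry_out, never from a script. Its arguments are lists of equal length, an entry for each row: "dp": the shift along the tool's x, y, z in m, a list of three; "spin": the turn about the tool's z in rad; "hand": the opening, from -1 (shut) to 1 (fully open), so that 0 is half open. A call has exactly 10 rows; each row is the pose to reach, as a shift and turn from the pose commanded when the call began, along the tool's axes at that moment; what a row does not reach only later rows make up. A row lasts 1/8 s, in which the tool goes at most 62.5 mm and 10.7 degrees, less where a joint would pass 70% of its speed; a pose out of reach is approached as far as the arm can. A call with a gripper value outside its range is refused whole. The fingers move at their own pace and stop on an object; "squeeze" is the grip in N (left out, the last holds). Time passes only in rows, so rows that repeat a pose let the fingers close, or fill a call up. It gives the time, the measured TCP pose, the force and the opening at its end, in the units of the state.
- bot.state(): the state, without advancing time (a new reading comes with each control period).
- viewer.read_camera(name): name is "scene" or "side" or "wrist"; returns a dict with "pixels" (480x640x3 uint8, blue, green, red), "K" (3x3 intrinsics, pixels), "R" (3x3) and "t" (3): a world point X has camera coordinates R X + t; the wrist camera has in their place "mount" (4x4, takes a point from camera to tool coordinates, whose origin is the TCP and whose axes are the flange's). Camera axes: x right, y down, z forward; pixel columns grow to the right and rows downward; lengths in mm; the calibration is good to about 2 mm. A picture is of the moment at which its call begins: read the wrist's pose just before it. There is no depth.
- bot.sign_off(): hands the job in, once; it reports no verdict.
The state is a dict: "time_s": time; "joint_positions": joint angles; "dq": joint speeds; "joint_torque": joint torques, N m; "eef_pos": TCP position; "orientation": TCP orientation; "wrist_force": force on the tool from outside, world axes, zero at the start; "ft_torque": the same for the moment, N m; "opening": finger opening in mm.
Only numpy, scipy, OpenCV 4.12 (cv2) and the standard library are available. Lean on these libraries where they do the work, as an engineer would, in place of code of your own. Each camera call takes 0.05 s, during which the arm holds its last target.

TASK

Put the orange-tabbed battery pack down into the blue charging dock and push it gently until it clicks past the sprung ball and stays held when you let go; stop pushing as soon as it is home, without forcing it. Then, with the pack held, tip the green switch lever on the dock fully over to start charging. Leave the white-tabbed pack and everything else on the bench where it is.

Things in the scene. Friction and masses are not known exactly. Their poses are not given: they have to be found in the camera images.
- pack_center (a point): Centre, half-way up, of the pack to load: an upright black block with orange grip tab and band, loose, 110 mm tall, about 0.18 kg. x across its 36 mm width, y along its 50 mm length, z up. The block is 36 x 50 x 76 mm, from 55 below to 21 mm above this point; on its flat top stands the grip tab, 22 (x) x 34 (y) x 34 mm high (21 to 55 mm above this point).
- pack_foot (a point): Centre of that pack's underside. The lowest 3 mm are stepped in by 2 mm all round. 15 to 27 mm above it both 50 mm wide faces (-x, +x) have a grey groove 5 mm deep, into which the dock's ball springs; the pack fits either way round (half turn).
- dock: Blue charging dock, fixed. Origin on the bay's vertical axis at bench height; x, y along the bay's sides, z up. The bay is 38.4 (x) x 52.4 mm (y), open on top; the pack's x goes along dock x. Blue walls end 64 mm above the bench. The lever stands on a low black housing toward dock +y.
- bay_mouth (a point): Centre of the bay's aluminium funnel mouth, 72 mm above the bench, 6 mm wider than the bay on each side. Inside, a sledge carries on its -x side a sprung steel ball standing 4.5 mm into the bay, and a sprung copper plate that pushes the pack up. The sledge is set anywhere over 20 mm of height, unmeasured: a held pack's centre ends 67 to 87 mm above the bench.
- bay_axis (a point): Point on the bay's axis where the walls end, 64 mm up. Feel of the push: 24 mm above held the foot meets the ball (bump, 8 to 15 N), slides on it (6 to 11 N), then the ball springs into the groove and the push drops by several N: held. 1.5 mm lower is a hard stop, where the push rises steeply; over 25 N on the stop damages it. A pack not clicked is lifted about 17 mm above held.
- charge (a joint): Angle of the green switch lever on the dock: 0 leaning to dock -x (off), 1.0 rad fully over to dock +x (on). It stays where it is left and needs about 1 to 2 N at its ball. It starts within 0.15 rad of off.
- charge_tip (a point): Centre of the lever's green ball, 26 mm in diameter, on a 10 mm rod. The lever turns about an axis along dock y that lies 50 mm from this point, at dock x = 0, dock y = 95 mm, 52 mm above the bench; when off this point is 24 mm to dock -x of the axis and 96 mm above the bench, when on 24 mm to +x.
- spare_center (a point): Centre of the spare pack, the same shape with a white tab and band; a bystander, leave it.
- oil_c (a point): Centre of a yellow oil bottle, 50 mm in diameter, 150 mm tall; a bystander.
- grease_c (a point): Centre of a green jar with a white cap, 68 mm in diameter, 60 mm tall; a bystander.
- sprocket_c (a point): Centre of a steel sprocket lying flat, 96 mm in diameter, 14 mm thick; a bystander.
- wrench_grip (a point): Grip of a steel wrench, 180 mm long, lying on the bench; a bystander.
- driver_grip (a point): Handle of a yellow screwdriver, 200 mm long, lying on the bench; a bystander.
Not all that is in view belongs to the job. What is shaped like the part that bears pack_center but purple is not meant.

How it is judged:
By the outcome, as a careful person would: the job done as asked, in the order asked, and still so for the second after the job is handed in, with the robot touching nothing.
It also fails if it takes over 51 s, if anything falls off the work surface, if the arm or the gripper's body presses on something with over 40 N, if the wrist force passes 120 N, or if a joint passes its speed limit or range.

## Working session

There is one attempt and no reset: what is moved stays moved. The work goes in short steps, Python scripts to look and compute and a tool call to move; the robot and the scene stay as the last step left them, time stands still between calls to the robot, and variables do not carry over. Pictures are saved under pics/ and viewed, and the job is handed in when it is done.

Besides the shell and the picture viewer there is one more tool, called after "Call:" by a JSON object that holds its "fn" and its "kwargs". carry_out: Moves the arm, as the interface text tells. Its arguments: {"type":"object","properties":{"dp":{"type":"array"},"spin":{"type":"array"},"hand":{"type":"array"},"squeeze":{"type":"number"}},"required":["dp","spin","hand"]}

```bash
ls; mkdir -p pics; cat > h.py <<'E'
import numpy as np, cv2
from cell import bot, viewer
E
python3 - <<'E'
from h import *
s=bot.state(); print(s)
for n in ["scene","side","wrist"]:
    c=viewer.read_camera(n); cv2.imwrite(f"pics/{n}0.png",c["pixels"])
    np.savez(f"{n}0.npz",**c)
    print(n,{k:np.round(v,4).tolist() for k,v in c.items() if k!="pixels"})
E
```

```text
pics
{'time_s': 0.0, 'joint_positions': array([ 1.58920459,  0.50185956, -0.4267383 ,  1.55140579,  0.22083018,
        1.1382805 , -0.21031091]), 'dq': array([ 4.36997139e-04,  1.73035263e-04, -4.01393028e-04,  1.10627403e-04,
       -2.97627296e-04, -1.82100221e-03, -9.34651501e-05]), 'joint_torque': array([-8.20481227e-05, -5.66598165e+01, -5.81586018e+00, -2.79114747e+01,
       -6.85409876e-02,  3.08813131e-02,  1.55117050e-04]), 'eef_pos': array([ 157.28432057, -629.99241265,  225.68472159]), 'orientation': array([ 9.92518439e-01,  1.22091149e-01, -1.02477575e-04, -9.43177573e-04]), 'wrist_force': array([-0.18062679, -1.05812707, -0.56605732]), 'ft_torque': array([-0.026808  , -0.04097899, -0.03174   ]), 'opening': 91.97349368300074}
scene {'K': [[555.9023, 0.0, 320.788], [0.0, 555.9023, 239.043], [0.0, 0.0, 1.0]], 'R': [[0.6502, 0.7597, -0.0059], [0.6447, -0.5559, -0.5247], [-0.4019, 0.3373, -0.8513]], 't': [-330.839, -329.1924, 1860.0277]}
side {'K': [[520.0639, 0.0, 311.5455], [0.0, 520.0639, 237.7807], [0.0, 0.0, 1.0]], 'R': [[-0.9939, -0.1105, -0.0044], [-0.0527, 0.5077, -0.8599], [0.0972, -0.8544, -0.5104]], 't': [559.6825, 116.192, 1370.571]}
wrist {'K': [[344.1203, 0.0, 317.3644], [0.0, 344.1203, 238.9341], [0.0, 0.0, 1.0]], 'mount': [[0.0021, -0.9506, -0.3103, 83.9241], [1.0, 0.0018, 0.0013, 0.79], [-0.0007, -0.3103, 0.9507, -157.7234], [0.0, 0.0, 0.0, 1.0]]}
```

View pics/scene0.png

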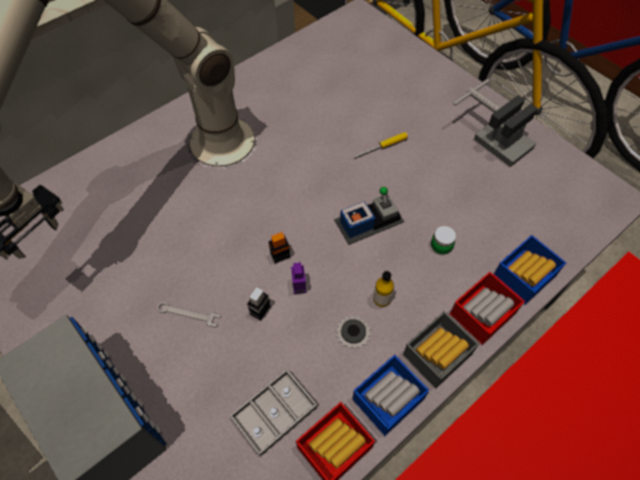

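View pics/side0.png

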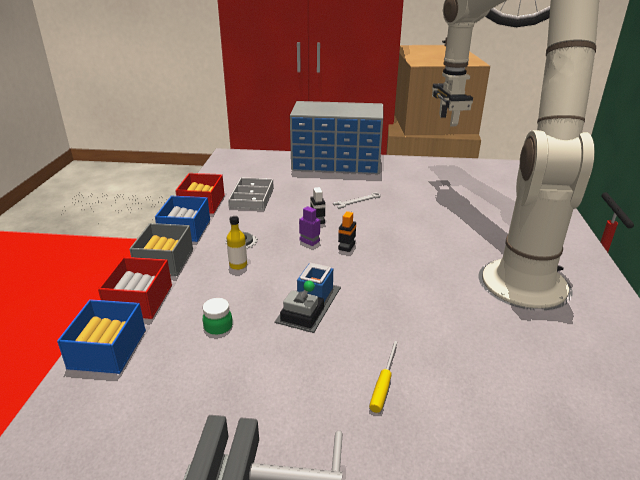

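View pics/wrist0.png

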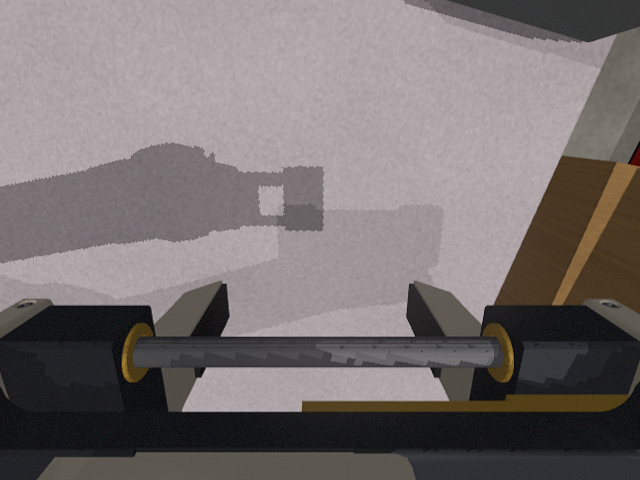

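The scene view has three pack-shaped things: orange-tabbed at (279,247), purple at (299,278) and white-tabbed at (259,303). The orange one fits the description. The dock is at (357,218), with its green ball at (384,190). I'll enlarge a crop to confirm and triangulate roughly.

```bash
cat >> h.py <<'E'
def ray(c,uv):
    K,R,t=c["K"],c["R"],c["t"]
    d=R.T@np.linalg.solve(K,np.array([uv[0],uv[1],1.0])); o=-R.T@t
    return o,d/np.linalg.norm(d)
def onz(c,uv,z):
    o,d=ray(c,uv); return o+d*(z-o[2])/d[2]
def tri(*cu):
    A=np.zeros((3,3));b=np.zeros(3)
    rs=[ray(c,u) for c,u in cu]
    for o,d in rs:
        P=np.eye(3)-np.outer(d,d);A+=P;b+=P@o
    X=np.linalg.solve(A,b)
    return X,[np.linalg.norm((np.eye(3)-np.outer(d,d))@(X-o)) for o,d in rs]
def wristcam(fn=None):
    from scipy.spatial.transform import Rotation as Rn
    s=bot.state(); c=viewer.read_camera("wrist")
    T=np.eye(4);T[:3,:3]=Rn.from_quat(s["orientation"]).as_matrix();T[:3,3]=s["eef_pos"]
    M=np.linalg.inv(T@c["mount"]); c=dict(c); c["R"]=M[:3,:3];c["t"]=M[:3,3]
    if fn: cv2.imwrite(f"pics/{fn}.png",c["pixels"]); np.savez(fn+".npz",**c)
    return c,s
def blob(c,lo,hi,box=None):
    h=cv2.cvtColor(c["pixels"],cv2.COLOR_BGR2HSV); m=cv2.inRange(h,np.array(lo),np.array(hi))
    if box:
        k=np.zeros_like(m);k[box[1]:box[3],box[0]:box[2]]=1;m=m*k
    n,l,st,ce=cv2.connectedComponentsWithStats(m)
    i=1+np.argsort(-st[1:,4])[:3]
    return [(ce[j].round(1).tolist(),st[j].tolist()) for j in i],m
E
python3 - <<'E'
from h import *
sc=dict(np.load("scene0.npz"));si=dict(np.load("side0.npz"))
for n,lo,hi,b1,b2 in [("orange",(8,150,80),(18,255,255),(260,225,300,265),(330,200,365,255)),("green",(45,100,50),(80,255,255),(370,180,395,200),(295,270,320,298)),("blue",(100,120,40),(125,255,255),(330,190,385,245),(290,260,340,310))]:
    r1,_=blob(sc,lo,hi,b1);r2,_=blob(si,lo,hi,b2);print(n,r1,r2)
    print(tri((sc,r1[0][0]),(si,r2[0][0])))
a=sc["pixels"][150:330,220:460];b=si["pixels"][170:350,180:420]
cv2.imwrite("pics/crop0.png",np.vstack([cv2.resize(x,None,fx=3.3,fy=3.3,interpolation=cv2.INTER_CUBIC)[:,:] for x in (a,)]))
cv2.imwrite("pics/crop1.png",cv2.resize(b,None,fx=3.3,fy=3.3,interpolation=cv2.INTER_CUBIC))
E
```

```text
orange [([277.8, 238.7], [271, 232, 14, 15, 134])] [([347.2, 220.5], [342, 212, 11, 16, 117]), ([347.0, 231.1], [339, 225, 17, 10, 62])]
(array([ 473.83786609, -126.25555642,   89.19980977]), [np.float64(0.9980249013375003), np.float64(0.9980249013374362)])
green [([383.2, 190.2], [380, 187, 7, 8, 44])] [([308.7, 285.7], [304, 281, 11, 11, 95])]
(array([546.56873552, 208.5835895 ,  96.42458155]), [np.float64(0.4769018701687831), np.float64(0.4769018701688579)])
blue [([356.1, 221.5], [341, 212, 34, 17, 129]), ([347.7, 231.3], [347, 231, 2, 2, 3]), ([356.0, 210.5], [356, 210, 1, 2, 2])] [([323.5, 286.4], [308, 269, 25, 32, 348]), ([315.3, 273.0], [306, 268, 19, 11, 125]), ([300.3, 284.2], [297, 277, 9, 15, 74])]
(array([530.36699197, 109.72576572,  19.955479  ]), [np.float64(10.564352517266366), np.float64(10.564352517266434)])
```

View pics/crop0.png

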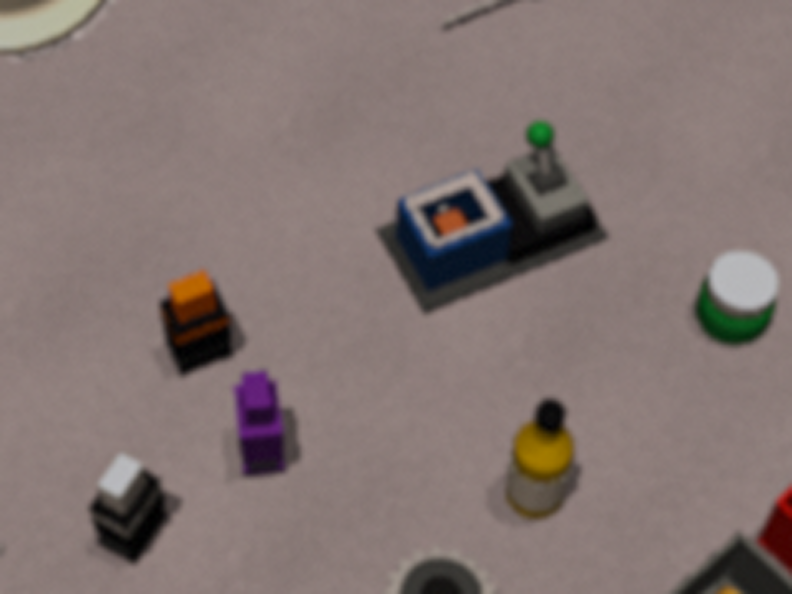

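View pics/crop1.png

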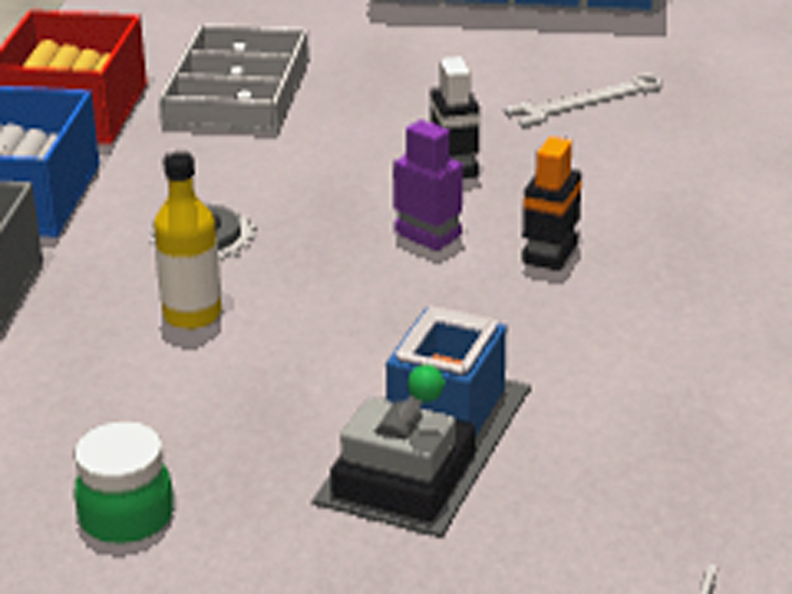

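The crop confirms it: the black block with orange tab and band is at crop (195,320), the purple lookalike at (260,425), the white spare at (128,505). The dock has its bay toward the robot's right and the lever beyond it at +y. I'll move the wrist camera so it sees both pack and dock.

Call:
{"fn": "carry_out", "kwargs": {"dp": [[0.025,-0.03,-0.005],[0.06,-0.075,-0.01],[0.098,-0.122,-0.015],[0.136,-0.17,-0.02],[0.174,-0.218,-0.025],[0.212,-0.266,-0.03],[0.25,-0.314,-0.035],[0.288,-0.362,-0.04],[0.326,-0.41,-0.045],[0.364,-0.458,-0.05]], "spin": [0.02,0.05,0.08,0.11,0.14,0.17,0.2,0.22,0.235,0.245], "hand": [1,1,1,1,1,1,1,1,1,1]}}

```text
time_s: 1.4
eef_pos: [400.1, -96.3, 277.1]
orientation: [1.0, -0.0, 0.0, 0.001]
wrist_force: [0.9, -0.5, 0.6]
opening: 91.7
```

```bash
python3 - <<'E'
from h import *
c,s=wristcam("w1"); print(s["time_s"],s["eef_pos"],s["orientation"],s["wrist_force"])
E
```

```text
1.4 [400.07445687 -96.28438446 277.068236  ] [ 9.99999650e-01 -4.46205667e-04  2.58499528e-04  6.59255208e-04] [ 0.93831991 -0.45258674  0.64716782]
```

View pics/w1.png

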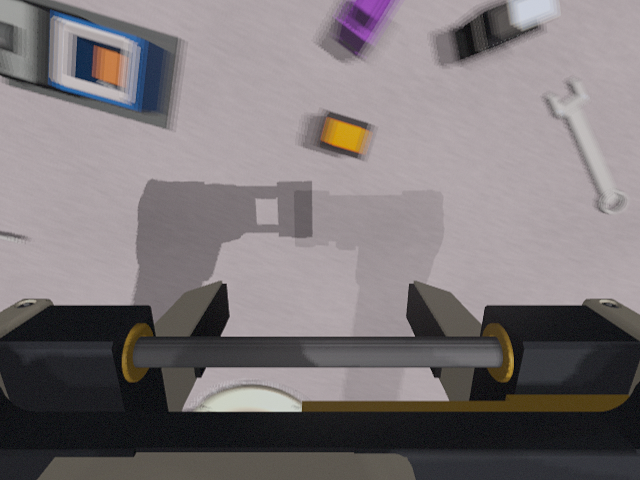

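It's still moving (blurred), but it shows the orange pack at (345,135) and the dock at (100,60). I'll shift forward and let it settle.

Call:
{"fn": "carry_out", "kwargs": {"dp": [[0.02,-0.02,-0.005],[0.04,-0.04,-0.01],[0.06,-0.06,-0.02],[0.06,-0.06,-0.02],[0.06,-0.06,-0.02],[0.06,-0.06,-0.02],[0.06,-0.06,-0.02],[0.06,-0.06,-0.02],[0.06,-0.06,-0.02],[0.06,-0.06,-0.02]], "spin": [0,0,0,0,0,0,0,0,0,0], "hand": [1,1,1,1,1,1,1,1,1,1]}}

```text
time_s: 2.7
eef_pos: [459.7, -38.1, 296.8]
orientation: [1.0, -0.0, 0.0, 0.0]
wrist_force: [-0.2, -0.3, -0.7]
opening: 91.7
```

```bash
python3 - <<'E'
from h import *
c,s=wristcam("w2"); print(s["time_s"],s["eef_pos"],s["orientation"],s["wrist_force"],s["dq"].round(3),s["joint_positions"])
E
```

```text
2.7 [459.68731549 -38.10473141 296.75272268] [ 9.99999992e-01 -1.21567683e-04  1.68469379e-05  3.20742515e-05] [-0.16908017 -0.30844942 -0.69088214] [-0.003  0.    -0.    -0.001 -0.001 -0.     0.   ] [ 0.91716775  0.13075974 -0.95665953  1.90420047  0.11635426  1.16419225
 -1.65267751]
```

View pics/w2.png

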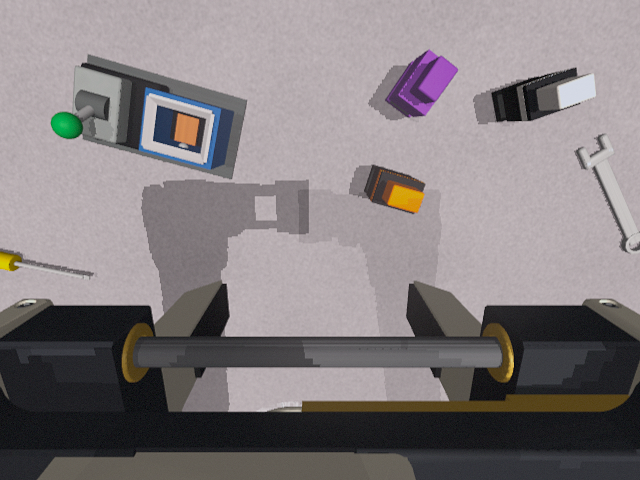

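Sharp view. The orange tab is at (405,197), the aluminium bay mouth at (183,128), the green ball at (67,125), and the purple lookalike at (422,83). Next I'll measure tab, mouth and ball.

```bash
python3 - <<'E'
from h import *
c=dict(np.load("w2.npz")); im=c["pixels"].copy()
h=cv2.cvtColor(im,cv2.COLOR_BGR2HSV)
def rect(m,z,name):
    n,l,st,ce=cv2.connectedComponentsWithStats(m); j=1+np.argmax(st[1:,4])
    cn=max(cv2.findContours((l==j).astype(np.uint8),cv2.RETR_EXTERNAL,cv2.CHAIN_APPROX_NONE)[0],key=cv2.contourArea)
    hull=cv2.convexHull(cn)[:,0,:]
    P=np.array([onz(c,p,z)[:2] for p in hull],np.float32)
    r=cv2.minAreaRect(P); print(name,r,cv2.boxPoints(cv2.minAreaRect(hull)).round(1).tolist()); return l==j
def box(m,b):
    k=np.zeros_like(m);k[b[1]:b[3],b[0]:b[2]]=m[b[1]:b[3],b[0]:b[2]];return k
print("tab hsv",h[197,407],h[205,395], h[188,395],"rim",h[100,180],h[160,180],"plate",h[165,230],"bg",h[50,320])
# bright tab top
rect(box(cv2.inRange(h,(8,150,215),(30,255,255)),(360,160,430,220)),110,"tabtop")
rect(box(cv2.inRange(h,(8,150,60),(30,255,255)),(360,160,430,220)),110,"taball")
blue=box(cv2.inRange(h,(95,110,30),(130,255,255)),(130,75,240,180))
rect(blue,64,"blue64")
rim=box(cv2.inRange(h,(0,0,200),(180,40,255)),(135,80,228,172))
rect(rim,72,"rim72")
sc=dict(np.load("scene0.npz"));si=dict(np.load("side0.npz"))
g,_=blob(c,(45,100,30),(85,255,255),(40,100,100,150));print(g)
print(tri((c,g[0][0]),(si,(308.7,285.7)),(sc,(383.2,190.2))))
a=im[50:220,40:240];b=im[150:230,340:440]
cv2.imwrite("pics/c2.png",cv2.resize(a,None,fx=3.5,fy=3.5,interpolation=cv2.INTER_NEAREST))
cv2.imwrite("pics/c3.png",cv2.resize(b,None,fx=6,fy=6,interpolation=cv2.INTER_NEAREST))
E
```

```text
tab hsv [ 23 251 214] [ 19 244 218] [ 23 238 214] rim [105 176 177] [105 180 177] plate [135   5  98] bg [170  13 183]
tabtop ((474.6861877441406, -128.7417755126953), (31.96039581298828, 19.74043083190918), 74.16417694091797) [[387.5, 203.60000610351562], [392.8999938964844, 184.6999969482422], [423.29998779296875, 193.39999389648438], [417.8999938964844, 212.3000030517578]]
taball ((476.53955078125, -125.69457244873047), (40.19561004638672, 23.890403747558594), 74.14846801757812) [[380.3999938964844, 202.60000610351562], [387.1000061035156, 179.6999969482422], [424.79998779296875, 190.8000030517578], [418.1000061035156, 213.6999969482422]]
blue64 ((539.4343872070312, 104.47622680664062), (93.0579833984375, 66.97498321533203), 74.6627197265625) [[129.0, 147.39999389648438], [145.5, 86.30000305175781], [237.10000610351562, 111.0], [220.5, 172.10000610351562]]
rim72 ((541.0276489257812, 109.11014556884766), (69.90159606933594, 55.78456115722656), 74.90196990966797) [[134.1999969482422, 144.6999969482422], [148.1999969482422, 92.69999694824219], [219.1999969482422, 111.80000305175781], [205.1999969482422, 163.8000030517578]]
[([66.3, 124.9], [51, 112, 32, 27, 657])]
(array([546.01125214, 208.65904705,  96.26527869]), [np.float64(0.9711198913415252), np.float64(0.3781125842288965), np.float64(0.924373109405236)])
```

View pics/c2.png

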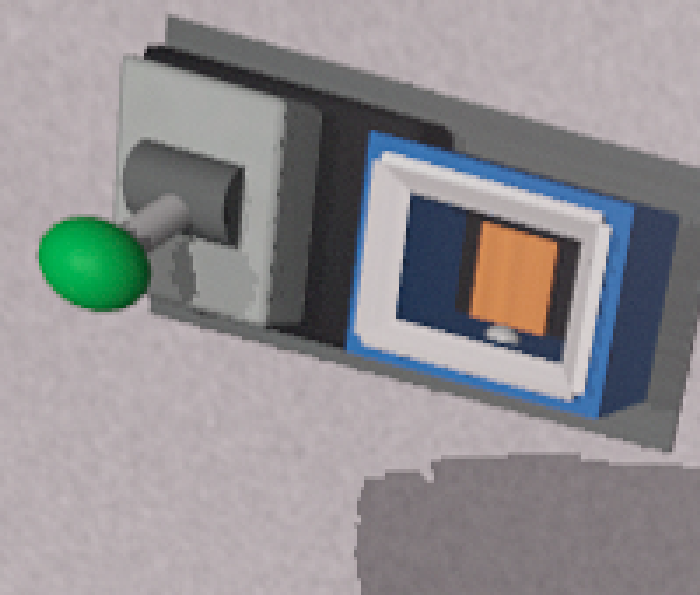

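View pics/c3.png

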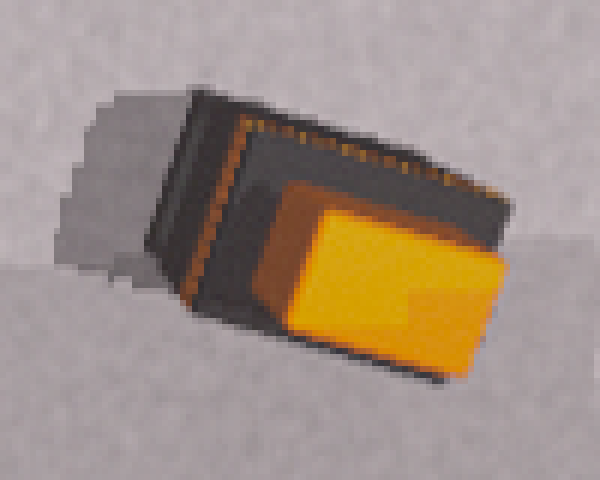

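The crops confirm the orange pack, with the dock yawed about −15° and the pack about −16°. The steel ball on the near side is dock −x. I'll refine the tab-top threshold and take an inner-edge estimate.

```bash
python3 - <<'E'
from h import *
c=dict(np.load("w2.npz")); im=c["pixels"]; h=cv2.cvtColor(im,cv2.COLOR_BGR2HSV)
def fit(m,z,b,n):
    k=np.zeros_like(m);k[b[1]:b[3],b[0]:b[2]]=m[b[1]:b[3],b[0]:b[2]]
    k=cv2.morphologyEx(k,cv2.MORPH_OPEN,np.ones((2,2)))
    cn=max(cv2.findContours(k,cv2.RETR_EXTERNAL,cv2.CHAIN_APPROX_NONE)[0],key=cv2.contourArea)
    print(n,cv2.minAreaRect(np.array([onz(c,p,z)[:2] for p in cv2.convexHull(cn)[:,0,:]],np.float32)))
for v in (150,180,200):fit(cv2.inRange(h,(8,150,v),(32,255,255)),110,(360,160,430,220),v)
for v in (120,150): fit(cv2.inRange(h,(95,110,v),(130,255,255)),64,(130,75,240,180),("blue",v))
for v in (140,160,180): fit(cv2.inRange(h,(0,0,v),(180,40,255))|0,72,(145,92,216,166),("rim",v))
print(h[95:115,178].tolist())
E
```

```text
150 ((473.7198791503906, -129.8093719482422), (33.46161651611328, 22.121482849121094), 74.13856506347656)
180 ((473.8572082519531, -129.9945831298828), (33.179931640625, 21.36111068725586), 74.14353942871094)
200 ((473.66094970703125, -130.0845184326172), (32.898990631103516, 20.18732452392578), 74.15243530273438)
('blue', 120) ((539.8389892578125, 109.36788177490234), (80.0855484008789, 66.72784423828125), 74.8371353149414)
('blue', 150) ((539.6087646484375, 109.37362670898438), (79.64822387695312, 66.28568267822266), 74.78536987304688)
('rim', 140) ((539.6469116210938, 108.22569274902344), (70.74059295654297, 57.23446273803711), 74.87883758544922)
('rim', 160) ((539.6383666992188, 108.26313781738281), (70.63261413574219, 57.25513458251953), 74.96337890625)
('rim', 180) ((539.6610717773438, 108.26710510253906), (70.61315155029297, 57.21339416503906), 74.96337890625)
[[124, 22, 91], [107, 159, 135], [106, 169, 172], [106, 160, 180], [106, 166, 177], [106, 139, 173], [120, 10, 195], [4, 8, 217], [0, 6, 213], [176, 9, 201], [0, 10, 184], [0, 11, 181], [0, 10, 180], [171, 10, 182], [175, 8, 188], [175, 10, 153], [160, 21, 72], [114, 30, 43], [11, 155, 165], [12, 154, 212]]
```

Call:
{"fn": "carry_out", "kwargs": {"dp": [[0.005,0.03,0.01],[0.01,0.06,0.04],[0.014,0.092,0.07],[0.014,0.092,0.1],[0.014,0.092,0.13],[0.014,0.092,0.137],[0.014,0.092,0.137],[0.014,0.092,0.137],[0.014,0.092,0.137],[0.014,0.092,0.137]], "spin": [0.09,0.18,0.277,0.277,0.277,0.277,0.277,0.277,0.277,0.277], "hand": [1,1,1,1,1,1,1,1,1,1]}}

```text
time_s: 4.0
eef_pos: [474.1, -130.3, 160.4]
orientation: [0.99, -0.138, 0.001, 0.0]
wrist_force: [0.4, -0.2, -0.3]
opening: 92.0
```

```bash
python3 - <<'E'
from h import *
c,s=wristcam("w3"); print(s["time_s"],s["eef_pos"],s["orientation"],s["dq"].round(3))
E
```

```text
4.0 [ 474.0743152  -130.25866564  160.3803694 ] [ 9.90401192e-01 -1.38221065e-01  5.77344523e-04  2.87786985e-04] [-0.001  0.004  0.     0.002  0.002 -0.001 -0.   ]
```

View pics/w3.png

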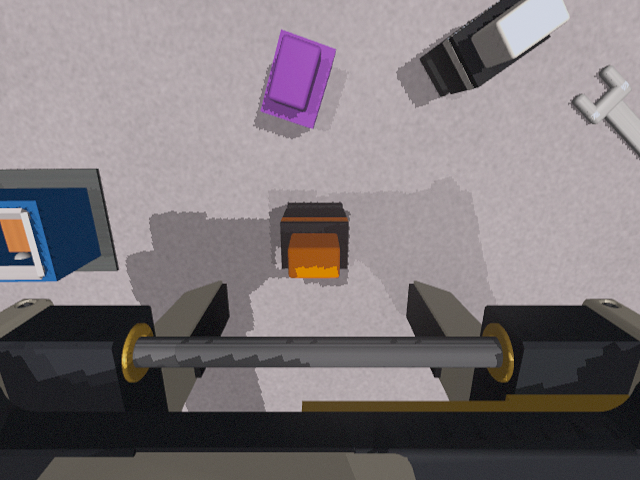

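```bash
python3 - <<'E'
from h import *
from scipy.spatial.transform import Rotation as Rn
c=dict(np.load("w3.npz")); s=bot.state(); R=Rn.from_quat(s["orientation"]).as_matrix()
for p in [(288,278),(340,278),(289,234),(338,234)]:
    print(p,(R.T@(onz(c,p,110)-s["eef_pos"])).round(1))
cv2.imwrite("pics/c4.png",cv2.resize(c["pixels"][190:290,260:370],None,fx=6,fy=6,interpolation=cv2.INTER_NEAREST))
E
```

```text
(288, 278) [-10.4 -18.1  50.2]
(340, 278) [-10.4  16.2  50.2]
(289, 234) [ 20.  -16.7  50.2]
(338, 234) [20.  14.3 50.2]
```

View pics/c4.png

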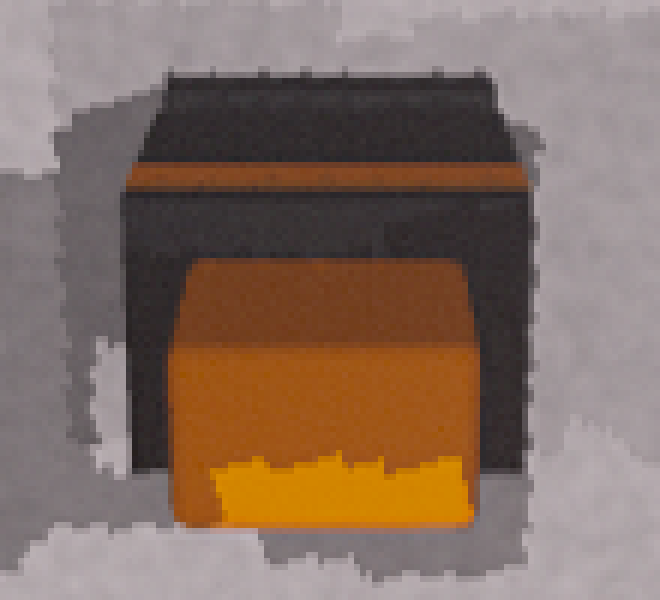

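The tab is centred between the fingers to within 1 mm and aligned. Descending to grasp.

Call:
{"fn": "carry_out", "kwargs": {"dp": [[0.0005,-0.001,0.025],[0.0005,-0.001,0.055],[0.0005,-0.001,0.075],[0.0005,-0.001,0.0805],[0.0005,-0.001,0.0805],[0.0005,-0.001,0.0805],[0.0005,-0.001,0.0805],[0.0005,-0.001,0.0805],[0.0005,-0.001,0.0805],[0.0005,-0.001,0.0805]], "spin": [0,0,0,0,0,0,0,0,0,0], "hand": [1,1,1,1,-1,-1,-1,-1,-1,-1], "squeeze": 40}}

```text
time_s: 5.3
eef_pos: [474.5, -129.3, 79.3]
orientation: [0.99, -0.138, 0.0, 0.0]
wrist_force: [-0.3, 0.3, 0.4]
opening: 36.5
```

```bash
python3 - <<'E'
from h import *
s=bot.state(); print(s["time_s"],s["eef_pos"],s["orientation"],s["opening"],s["wrist_force"])
E
```

```text
5.3 [ 474.45041255 -129.25639631   79.28579109] [ 9.90405307e-01 -1.38193071e-01  4.31761995e-05  1.37303795e-05] 36.4873878862303 [-0.26315306  0.34751776  0.42598903]
```

Call:
{"fn": "carry_out", "kwargs": {"dp": [[0,0,0],[0,0,0],[0,0,-0.01],[0,0,-0.03],[0,0,-0.06],[0,0,-0.09],[0,0,-0.11],[0,0,-0.12],[0,0,-0.12],[0,0,-0.12]], "spin": [0,0,0,0,0,0,0,0,0,0], "hand": [-1,-1,-1,-1,-1,-1,-1,-1,-1,-1]}}

```text
time_s: 6.55
eef_pos: [473.7, -129.2, 198.4]
orientation: [0.99, -0.138, -0.001, -0.0]
wrist_force: [-0.3, -0.3, -2.2]
opening: 34.1
```

```bash
python3 - <<'E'
from h import *
from scipy.spatial.transform import Rotation as Rn
c,s=wristcam("w4"); print(s["time_s"],s["eef_pos"],s["orientation"],s["opening"],s["wrist_force"])
R=Rn.from_quat(s["orientation"]).as_matrix()
print("to hover", R.T@(np.array([540,108.8,199])-s["eef_pos"]))
E
```

```text
6.55 [ 473.70734607 -129.18857115  198.44113914] [ 9.90405308e-01 -1.38190995e-01 -7.47043628e-04 -1.29319595e-04] 34.078622826511186 [-0.31113607 -0.2858621  -2.18891986]
to hover [  -1.38482637 -247.04528751   -0.54448755]
```

View pics/w4.png

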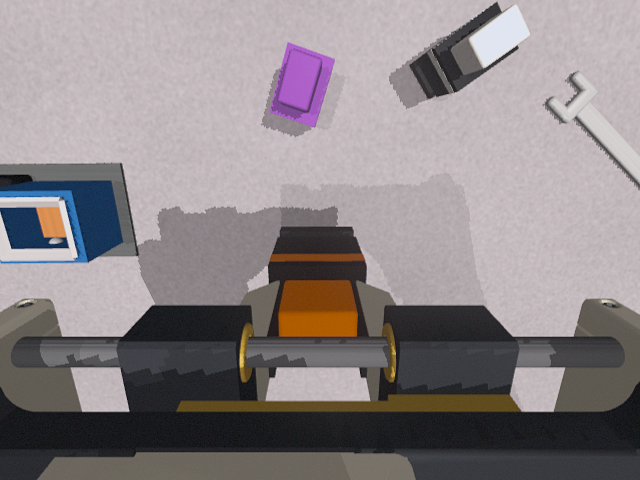

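Held, opening 34.1 mm. I'll stop short of the dock where the camera sees the mouth and lever well.

Call:
{"fn": "carry_out", "kwargs": {"dp": [[-0.01,-0.03,0],[-0.025,-0.07,0],[-0.04,-0.115,0],[-0.055,-0.16,0],[-0.065,-0.19,0],[-0.07,-0.21,0],[-0.07,-0.21,0],[-0.07,-0.21,0],[-0.07,-0.21,0],[-0.07,-0.21,0]], "spin": [0,0,0,0,0,0,0,0,0,0], "hand": [-1,-1,-1,-1,-1,-1,-1,-1,-1,-1]}}

```text
time_s: 7.85
eef_pos: [464.7, 90.9, 199.1]
orientation: [0.99, -0.139, -0.0, 0.0]
wrist_force: [-0.2, 0.1, -2.2]
opening: 33.8
```

```bash
python3 - <<'E'
from h import *
c,s=wristcam("w5"); print(s["time_s"],s["eef_pos"],s["orientation"],s["opening"],s["wrist_force"],s["dq"].round(3))
E
```

```text
7.85 [464.67072354  90.9127147  199.13425353] [ 9.90296250e-01 -1.38972343e-01 -4.50461379e-05  1.54409812e-04] 33.83592728661453 [-0.17463877  0.1485046  -2.17874178] [-0.003 -0.001 -0.005 -0.    -0.002 -0.001 -0.003]
```

View pics/w5.png

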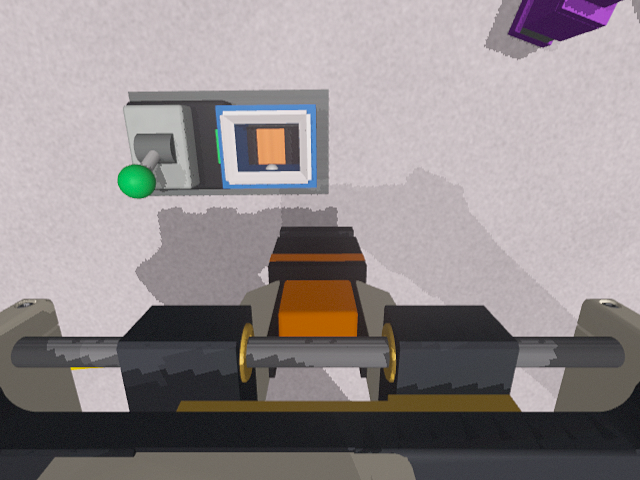

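The dock is centred in view: mouth at (267,148), ball at (136,181). The pack is upright in the fingers.

```bash
python3 - <<'E'
from h import *
from scipy.spatial.transform import Rotation as Rn
c=dict(np.load("w5.npz")); w2=dict(np.load("w2.npz")); im=c["pixels"]; h=cv2.cvtColor(im,cv2.COLOR_BGR2HSV); s=bot.state();R=Rn.from_quat(s["orientation"]).as_matrix()
print("toolyaw",np.degrees(np.arctan2(R[1,0],R[0,0])))
def fit(m,z,b,n):
    k=np.zeros_like(m);k[b[1]:b[3],b[0]:b[2]]=m[b[1]:b[3],b[0]:b[2]]
    k=cv2.morphologyEx(k,cv2.MORPH_OPEN,np.ones((2,2)))
    cn=max(cv2.findContours(k,cv2.RETR_EXTERNAL,cv2.CHAIN_APPROX_NONE)[0],key=cv2.contourArea)
    hu=cv2.convexHull(cn)[:,0,:]
    r=cv2.minAreaRect(np.array([onz(c,p,z)[:2] for p in hu],np.float32))
    print(n,r,"tool",(R.T@(np.array([*r[0],z])-s["eef_pos"])).round(1), hu.min(0),hu.max(0))
fit(cv2.inRange(h,(95,110,120),(130,255,255)),64,(205,90,330,195),"blue")
fit(cv2.inRange(h,(0,0,140),(180,40,255)),72,(222,109,314,186),"rim")
g,_=blob(c,(45,100,30),(85,255,255),(110,155,165,205));print(g)
sc=dict(np.load("scene0.npz"));si=dict(np.load("side0.npz"))
print(tri((c,g[0][0]),(w2,(66.3,124.9))), tri((c,g[0][0]),(w2,(66.3,124.9)),(si,(308.7,285.7)),(sc,(383.2,190.2))))
# held pack block top front edge
for p in [(269,266),(366,266),(280,281),(356,281)]:
    for hz in (-3,31): 
        z=s["eef_pos"][2]+hz; print(p,hz,(R.T@(onz(c,p,z)-s["eef_pos"])).round(1))
cv2.imwrite("pics/c5.png",cv2.resize(im[80:210,110:340],None,fx=3.4,fy=3.4,interpolation=cv2.INTER_NEAREST))
E
```

```text
toolyaw -15.96211580976193
blue ((540.0653076171875, 110.12734985351562), (80.19825744628906, 66.40518951416016), 74.73301696777344) tool [ 67.3 -39.1 135.2] [216 106] [317 189]
rim ((540.171142578125, 109.66719055175781), (70.61014556884766, 57.157920837402344), 74.9162826538086) tool [ 67.5 -38.7 127.2] [223 111] [311 185]
[([136.3, 181.0], [118, 165, 38, 33, 1001])]
(array([545.20704399, 208.57893965,  96.27995933]), [np.float64(0.16576277705366124), np.float64(0.16576277705344505)]) (array([545.84124951, 208.66818046,  96.21342176]), [np.float64(0.47147450435503435), np.float64(0.8001499425673118), np.float64(0.4992781279809371), np.float64(1.063723837063641)])
(269, 266) -3 [ 17.7 -23.    3. ]
(269, 266) 31 [ 31.8 -17.9 -31. ]
(366, 266) -3 [17.8 25.9  3. ]
(366, 266) 31 [ 31.9  20.6 -31. ]
(280, 281) -3 [  9.4 -17.8   3. ]
(280, 281) 31 [ 25.3 -13.8 -31. ]
(356, 281) -3 [ 9.5 21.1  3. ]
(356, 281) 31 [ 25.3  16.9 -31. ]
```

View pics/c5.png

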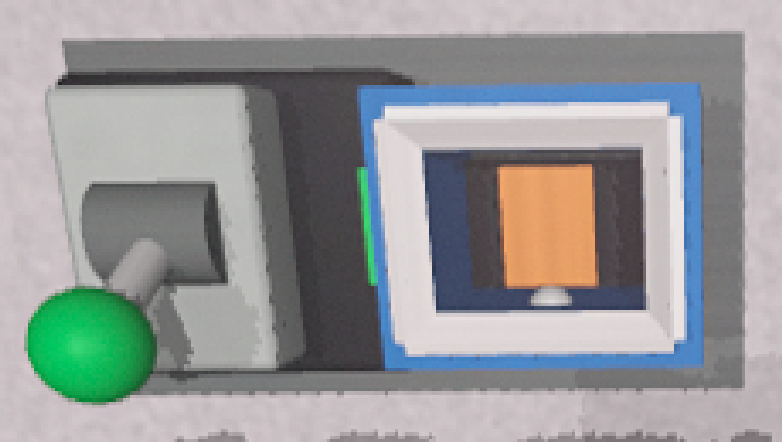

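Call:
{"fn": "carry_out", "kwargs": {"dp": [[0.015,-0.01,0],[0.035,-0.02,0],[0.055,-0.032,0],[0.0675,-0.0395,0],[0.0675,-0.0395,0.01],[0.0675,-0.0395,0.025],[0.0675,-0.0395,0.04],[0.0675,-0.0395,0.043],[0.0675,-0.0395,0.043],[0.0675,-0.0395,0.043]], "spin": [0,-0.005,-0.01,-0.0135,-0.0135,-0.0135,-0.0135,-0.0135,-0.0135,-0.0135], "hand": [-1,-1,-1,-1,-1,-1,-1,-1,-1,-1]}}

```text
time_s: 9.15
eef_pos: [540.7, 111.6, 156.7]
orientation: [0.991, -0.131, 0.0, -0.0]
wrist_force: [1.0, 0.6, -1.3]
opening: 33.9
```

```bash
python3 - <<'E'
from h import *
c,s=wristcam("w6"); print(s["time_s"],s["eef_pos"],s["orientation"],s["opening"],s["wrist_force"],s["dq"].round(3))
for n in ("side","scene"):
    d=viewer.read_camera(n); cv2.imwrite(f"pics/{n}6.png",cv2.resize(d["pixels"][200:340,250:430] if n=="side" else d["pixels"][130:270,280:460],None,fx=4,fy=4,interpolation=cv2.INTER_NEAREST))
E
```

```text
9.15 [540.68531619 111.61527553 156.73309228] [ 9.91326323e-01 -1.31422530e-01  4.73118969e-04 -1.25360988e-04] 33.89949097488736 [ 1.04664066  0.57910804 -1.26275007] [-0.    -0.003 -0.    -0.002 -0.    -0.001  0.   ]
```

View pics/w6.png

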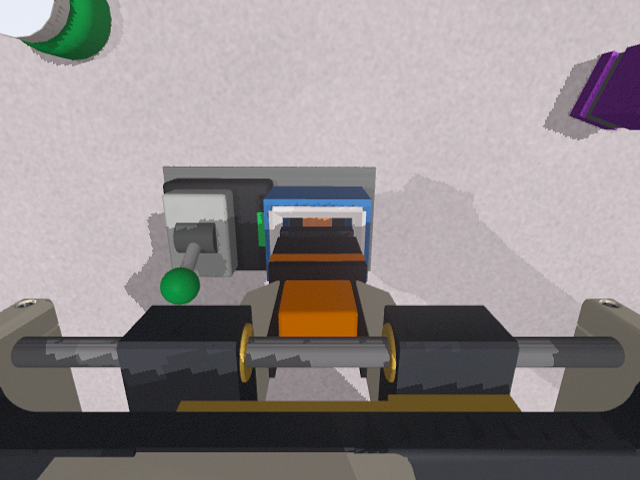

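View pics/side6.png

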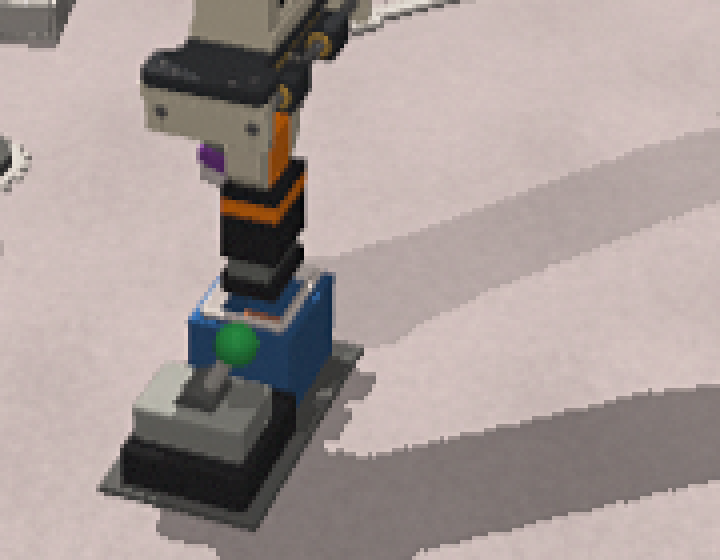

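In the wrist view the pack foot is about 2.5 px left of the mouth centre, roughly 1.7 mm. I'll correct that and go down slowly into the throat.

Call:
{"fn": "carry_out", "kwargs": {"dp": [[0,0.0016,0],[0,0.0016,0.002],[0,0.0016,0.004],[0,0.0016,0.006],[0,0.0016,0.008],[0,0.0016,0.01],[0,0.0016,0.012],[0,0.0016,0.014],[0,0.0016,0.016],[0,0.0016,0.018]], "spin": [0,0,0,0,0,0,0,0,0,0], "hand": [-1,-1,-1,-1,-1,-1,-1,-1,-1,-1]}}

```text
time_s: 10.55
eef_pos: [540.1, 110.1, 138.2]
orientation: [0.991, -0.131, 0.0, -0.0]
wrist_force: [-0.0, 0.8, -2.2]
opening: 34.1
```

```bash
cat >> h.py <<'E'
from scipy.spatial.transform import Rotation as Rn
def rep():
    s=bot.state();R=Rn.from_quat(s["orientation"]).as_matrix()
    print(s["time_s"],s["eef_pos"].round(1),"rotvec dev",np.degrees(Rn.from_matrix(R).as_euler("xyz")).round(2),round(s["opening"],1),"F",s["wrist_force"].round(1),"Ftool",(R.T@s["wrist_force"]).round(1),"M",s["ft_torque"].round(2)); return s
E
python3 -c "
from h import *
rep()"
```

```text
10.55 [540.1 110.1 138.2] rotvec dev [-1.7998e+02 -2.0000e-02 -1.5100e+01] 34.1 F [-0.   0.8 -2.2] Ftool [-0.2 -0.8  2.2] M [ 0.27 -0.05  0.02]
```

The pack is in the throat with no contact forces. I'll probe down in 5 mm steps to find where the foot meets the ball.

Call:
{"fn": "carry_out", "kwargs": {"dp": [[0,0,0.001],[0,0,0.002],[0,0,0.003],[0,0,0.004],[0,0,0.005],[0,0,0.006],[0,0,0.007],[0,0,0.007],[0,0,0.007],[0,0,0.007]], "spin": [0,0,0,0,0,0,0,0,0,0], "hand": [-1,-1,-1,-1,-1,-1,-1,-1,-1,-1]}}

```text
time_s: 11.8
eef_pos: [540.0, 110.1, 131.3]
orientation: [0.991, -0.131, 0.0, -0.0]
wrist_force: [0.9, 2.9, -1.7]
opening: 34.1
```

Call:
{"fn": "carry_out", "kwargs": {"dp": [[0,0,0.001],[0,0,0.002],[0,0,0.003],[0,0,0.004],[0,0,0.005],[0,0,0.005],[0,0,0.005],[0,0,0.005],[0,0,0.005],[0,0,0.005]], "spin": [0,0,0,0,0,0,0,0,0,0], "hand": [-1,-1,-1,-1,-1,-1,-1,-1,-1,-1]}}

```text
time_s: 13.05
eef_pos: [540.1, 110.0, 126.3]
orientation: [0.991, -0.131, 0.0, -0.0]
wrist_force: [2.3, 3.8, -1.0]
opening: 34.0
```

```bash
python3 -c "
from h import *
rep()"
```

```text
13.05 [540.1 110.  126.3] rotvec dev [-1.7998e+02 -2.0000e-02 -1.5100e+01] 34.0 F [ 2.3  3.8 -1. ] Ftool [ 1.2 -4.3  1. ] M [ 1.22 -0.76 -0.06]
```

Light side force on the wall (tool −y), so I'll ease 0.6 mm that way and continue.

Call:
{"fn": "carry_out", "kwargs": {"dp": [[0,-0.0006,0.0],[0,-0.0006,0.001],[0,-0.0006,0.002],[0,-0.0006,0.003],[0,-0.0006,0.004],[0,-0.0006,0.004],[0,-0.0006,0.004],[0,-0.0006,0.004],[0,-0.0006,0.004],[0,-0.0006,0.004]], "spin": [0,0,0,0,0,0,0,0,0,0], "hand": [-1,-1,-1,-1,-1,-1,-1,-1,-1,-1]}}

```text
time_s: 14.3
eef_pos: [541.2, 110.0, 122.6]
orientation: [0.991, -0.132, 0.001, 0.0]
wrist_force: [5.4, 0.5, 1.5]
opening: 33.8
```

```bash
python3 -c "
from h import *
rep()"
```

```text
14.3 [541.2 110.  122.6] rotvec dev [-1.7999e+02 -1.2000e-01 -1.5140e+01] 33.8 F [5.4 0.5 1.5] Ftool [ 5.  -1.9 -1.5] M [ 0.29 -1.59 -0.06]
```

Call:
{"fn": "carry_out", "kwargs": {"dp": [[0,0,0.0005],[0,0,0.001],[0,0,0.0015],[0,0,0.002],[0,0,0.002],[0,0,0.002],[0,0,0.002],[0,0,0.002],[0,0,0.002],[0,0,0.002]], "spin": [0,0,0,0,0,0,0,0,0,0], "hand": [-1,-1,-1,-1,-1,-1,-1,-1,-1,-1]}}

```text
time_s: 15.55
eef_pos: [541.6, 109.9, 121.4]
orientation: [0.991, -0.132, 0.001, 0.0]
wrist_force: [5.2, 0.1, 8.3]
opening: 33.6
```

```bash
python3 -c "
from h import *
rep()"
```

```text
15.55 [541.6 109.9 121.4] rotvec dev [ 1.800e+02 -1.700e-01 -1.516e+01] 33.6 F [5.2 0.1 8.3] Ftool [ 5.  -1.4 -8.3] M [ 0.07 -1.19 -0.1 ]
```

Push is 10.5 N over baseline, so this is the ball bump. Contact was at TCP z of about 122.5, which puts held at about 98.5. Next I'll slide down on the ball, staying well above that.

Call:
{"fn": "carry_out", "kwargs": {"dp": [[0,0,0.001],[0,0,0.0025],[0,0,0.004],[0,0,0.0055],[0,0,0.007],[0,0,0.0085],[0,0,0.01],[0,0,0.0115],[0,0,0.0115],[0,0,0.0115]], "spin": [0,0,0,0,0,0,0,0,0,0], "hand": [-1,-1,-1,-1,-1,-1,-1,-1,-1,-1]}}

```text
time_s: 16.8
eef_pos: [541.6, 110.0, 109.8]
orientation: [0.991, -0.132, 0.001, 0.0]
wrist_force: [5.0, 0.4, 6.6]
opening: 33.7
```

```bash
python3 -c "
from h import *
rep()"
```

```text
16.8 [541.6 110.  109.8] rotvec dev [-1.7999e+02 -1.6000e-01 -1.5160e+01] 33.7 F [5.  0.4 6.6] Ftool [ 4.7 -1.7 -6.6] M [ 0.04 -1.32 -0.2 ]
```

Call:
{"fn": "carry_out", "kwargs": {"dp": [[0,0,0.001],[0,0,0.002],[0,0,0.003],[0,0,0.004],[0,0,0.005],[0,0,0.006],[0,0,0.007],[0,0,0.007],[0,0,0.007],[0,0,0.007]], "spin": [0,0,0,0,0,0,0,0,0,0], "hand": [-1,-1,-1,-1,-1,-1,-1,-1,-1,-1]}}

```text
time_s: 18.05
eef_pos: [541.7, 110.4, 103.9]
orientation: [0.991, -0.131, 0.002, 0.0]
wrist_force: [2.2, 0.5, 16.0]
opening: 33.9
```

```bash
python3 -c "
from h import *
rep()
d=viewer.read_camera('side'); cv2.imwrite('pics/side7.png',cv2.resize(d['pixels'][220:340,250:400],None,fx=5,fy=5,interpolation=cv2.INTER_NEAREST))"
```

```text
18.05 [541.7 110.4 103.9] rotvec dev [179.99  -0.2  -15.11] 33.9 F [ 2.2  0.5 16. ] Ftool [  2.1  -1.  -16. ] M [-0.13 -0.4   0.09]
```

View pics/side7.png

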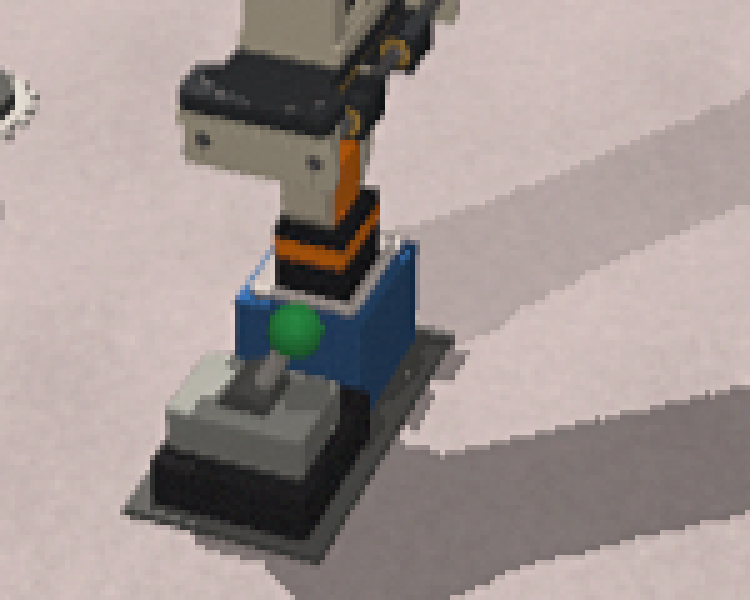

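Push is now 18 N with the side force dropping, so it may be on the stop. I'll back off the command by 1.5 mm and look for slip in the wrist view before deciding.

Call:
{"fn": "carry_out", "kwargs": {"dp": [[0,0,-0.0007],[0,0,-0.0015],[0,0,-0.0015],[0,0,-0.0015],[0,0,-0.0015],[0,0,-0.0015],[0,0,-0.0015],[0,0,-0.0015],[0,0,-0.0015],[0,0,-0.0015]], "spin": [0,0,0,0,0,0,0,0,0,0], "hand": [-1,-1,-1,-1,-1,-1,-1,-1,-1,-1]}}

```text
time_s: 19.35
eef_pos: [541.2, 110.4, 104.1]
orientation: [0.991, -0.132, 0.001, -0.0]
wrist_force: [4.7, 0.5, 8.0]
opening: 33.8
```

```bash
python3 -c "
from h import *
rep()
c,s=wristcam('w7'); a=np.load('w6.npz')['pixels']
f=lambda x:cv2.resize(x[180:400,220:420],None,fx=1.95,fy=2.6,interpolation=cv2.INTER_NEAREST)
cv2.imwrite('pics/cmp7.png',np.hstack([f(a),f(c['pixels'])]))"
```

```text
19.35 [541.2 110.4 104.1] rotvec dev [-1.7998e+02 -1.2000e-01 -1.5120e+01] 33.8 F [4.7 0.5 8. ] Ftool [ 4.5 -1.7 -8. ] M [ 0.17 -1.18  0.  ]
```

View pics/cmp7.png

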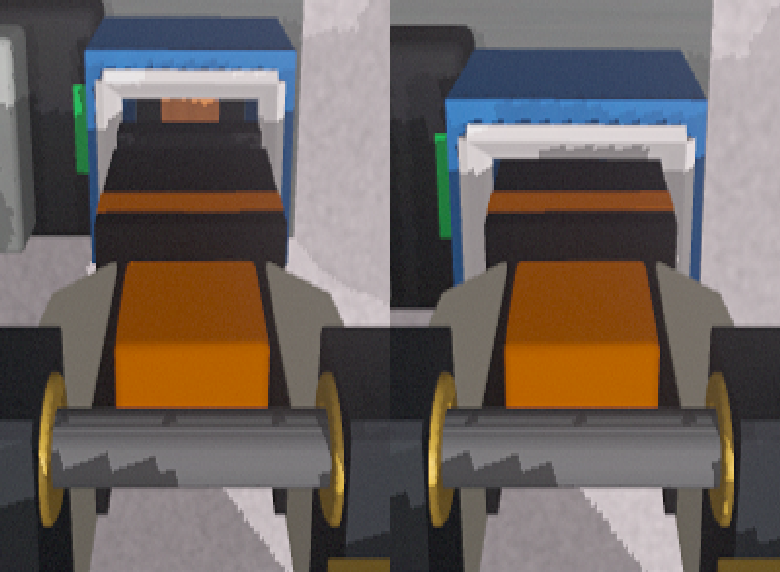

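The pack has not slipped in the fingers. The height (18.7 mm below first bump) and the 18 N push disagree: one says not yet home, the other says stop. A release tells: an unclicked pack rises on the copper plate. I'll open slightly and look.

Call:
{"fn": "carry_out", "kwargs": {"dp": [[0,0,0],[0,0,0],[0,0,0],[0,0,-0.001],[0,0,-0.001],[0,0,-0.001],[0,0,-0.001],[0,0,-0.001],[0,0,-0.001],[0,0,-0.001]], "spin": [0,0,0,0,0,0,0,0,0,0], "hand": [0,0,0,0,0,0,0,0,0,0]}}

```text
time_s: 20.65
eef_pos: [540.1, 110.4, 104.3]
orientation: [0.991, -0.131, 0.0, 0.0]
wrist_force: [-0.3, 0.1, 0.5]
opening: 45.9
```

```bash
python3 -c "
from h import *
rep()
c,s=wristcam('w8'); a=np.load('w7.npz')['pixels']
f=lambda x:cv2.resize(x[180:400,220:420],None,fx=1.95,fy=2.6,interpolation=cv2.INTER_NEAREST)
cv2.imwrite('pics/cmp8.png',np.hstack([f(a),f(c['pixels'])]))"
```

```text
20.65 [540.1 110.4 104.3] rotvec dev [-180.     -0.    -15.11] 45.9 F [-0.3  0.1  0.5] Ftool [-0.3 -0.1 -0.5] M [ 0.05 -0.01  0.  ]
```

View pics/cmp8.png

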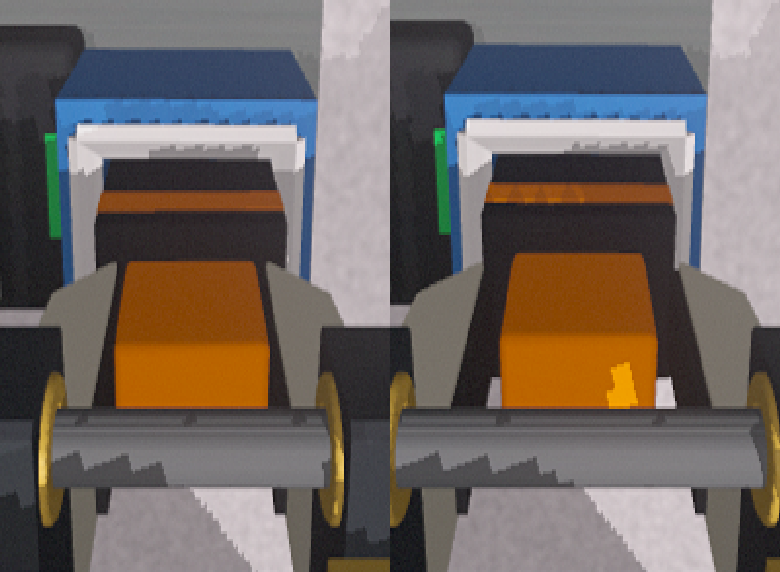

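After release the pack rose only about 2 mm rather than about 12 mm, so it seems held and was on its stop. As a cross-check, the earlier picture w5 shows the steel ball in the bay, which gives the held height.

```bash
python3 - <<'E'
from h import *
dx=np.array([np.cos(np.radians(-15.17)),np.sin(np.radians(-15.17)),0]);B=np.array([540.1,109.8,0])
for f,(u,v) in (("w5",(110+551/3.4,80+297/3.4)),("w2",(40+502/3.5,50+335/3.5))):
    c=dict(np.load(f+".npz"))
    for off in (-14.7,-17,-19.2):
        o,d=ray(c,(u,v)); t=((B-o)@dx+off)/(d@dx); print(f,off,(o+t*d).round(1))
# pack top rise: block-top front corners w7 vs w8
E
python3 - <<'E'
import cv2,numpy as np
for f in("w7","w8"):
    p=np.load(f"{f}.npz")["pixels"]; h=cv2.cvtColor(p,cv2.COLOR_BGR2HSV)
    m=cv2.inRange(h,(5,150,60),(30,255,255))[180:336]
    for r in range(75,156,10):
        x=np.where(m[r])[0]; print(f,180+r,(x.min(),x.max()) if len(x) else None)
E
```

```text
w5 -14.7 [525.2 110.9  70.2]
w5 -17 [523.7 114.2  49.1]
w5 -19.2 [522.2 117.3  28.9]
w2 -14.7 [523.9 106.2  67.3]
w2 -17 [523.1 112.   51.7]
w2 -19.2 [522.3 117.6  36.8]
w7 255 (np.int64(271), np.int64(362))
w7 265 None
w7 275 None
w7 285 (np.int64(284), np.int64(351))
w7 295 (np.int64(282), np.int64(353))
w7 305 (np.int64(280), np.int64(355))
w7 315 (np.int64(278), np.int64(357))
w7 325 (np.int64(245), np.int64(357))
w7 335 (np.int64(242), np.int64(392))
w8 255 (np.int64(269), np.int64(363))
w8 265 None
w8 275 None
w8 285 (np.int64(282), np.int64(350))
w8 295 (np.int64(279), np.int64(353))
w8 305 (np.int64(277), np.int64(355))
w8 315 (np.int64(276), np.int64(356))
w8 325 (np.int64(222), np.int64(355))
w8 335 (np.int64(218), np.int64(416))
```

```bash
python3 - <<'E'
from h import *
w5=dict(np.load("w5.npz"));w2=dict(np.load("w2.npz"))
print(tri((w5,(110+551/3.4,80+297/3.4)),(w2,(40+502/3.5,50+335/3.5))))
# calibrate: rim corner-ish check: bay rim centre px by both views
for f,b in((w5,(245,120,300,175)),(w2,(160,100,212,155))):
    x,y,X,Y=b;h=cv2.cvtColor(f["pixels"],cv2.COLOR_BGR2HSV)
    m=cv2.inRange(h,(5,90,120),(18,200,255));k=np.zeros_like(m);k[y:Y,x:X]=m[y:Y,x:X]
    n,l,st,ce=cv2.connectedComponentsWithStats(k);j=1+np.argmax(st[1:,4]);print(ce[j],st[j]);
    f["p"]=ce[j]
print("plate",tri((w5,w5["p"]),(w2,w2["p"])))
c,s=wristcam("w9");print(s["time_s"])
d=viewer.read_camera("side");cv2.imwrite("pics/side9.png",cv2.resize(d["pixels"][220:340,250:400],None,fx=5,fy=5,interpolation=cv2.INTER_NEAREST))
E
```

```text
(array([522.98485967, 115.00339564,  43.72480893]), [np.float64(0.3009863689673775), np.float64(0.3009863689674805)])
[270.53966699 145.61018609] [ 256  128   30   37 1021]
[186.11311475 129.08196721] [174 113  25  33 610]
plate (array([541.23401169, 110.73868787,  41.1619404 ]), [np.float64(0.28560948512532014), np.float64(0.28560948512526974)])
20.7
```

View pics/side9.png

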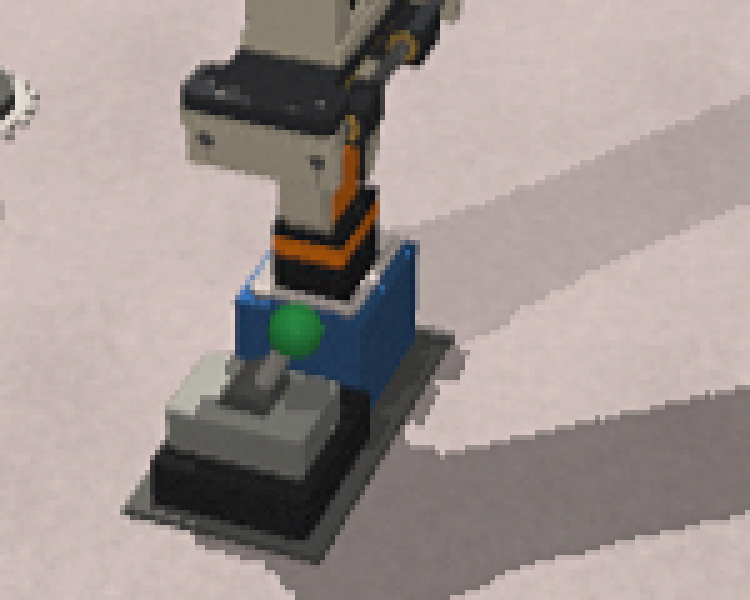

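The camera cross-check (plate about 41, ball about 43 mm, ±5) doesn't settle it. The pack is staying put, with the plate failing to lift it. I'll regrip and feel a limited push to check that it meets the stop about 1.5 mm down.

Call:
{"fn": "carry_out", "kwargs": {"dp": [[0,0,-0.001],[0,0,-0.002],[0,0,-0.002],[0,0,-0.002],[0,0,-0.002],[0,0,-0.002],[0,0,-0.002],[0,0,-0.002],[0,0,-0.002],[0,0,-0.002]], "spin": [0,0,0,0,0,0,0,0,0,0], "hand": [0,0,-1,-1,-1,-1,-1,-1,-1,-1], "squeeze": 40}}

```text
time_s: 22.05
eef_pos: [540.2, 110.7, 106.4]
orientation: [0.991, -0.131, 0.0, -0.0]
wrist_force: [0.8, 1.7, 0.6]
opening: 33.2
```

```bash
python3 -c "
from h import *
rep()
c,s=wristcam('w10'); a=np.load('w7.npz')['pixels']
f=lambda x:cv2.resize(x[180:400,220:420],None,fx=1.95,fy=2.6,interpolation=cv2.INTER_NEAREST)
cv2.imwrite('pics/cmp10.png',np.hstack([f(a),f(c['pixels'])]))"
```

```text
22.05 [540.2 110.7 106.4] rotvec dev [-1.7997e+02 -2.0000e-02 -1.5100e+01] 33.2 F [0.8 1.7 0.6] Ftool [ 0.3 -1.9 -0.6] M [ 0.59 -0.08 -0.08]
```

View pics/cmp10.png

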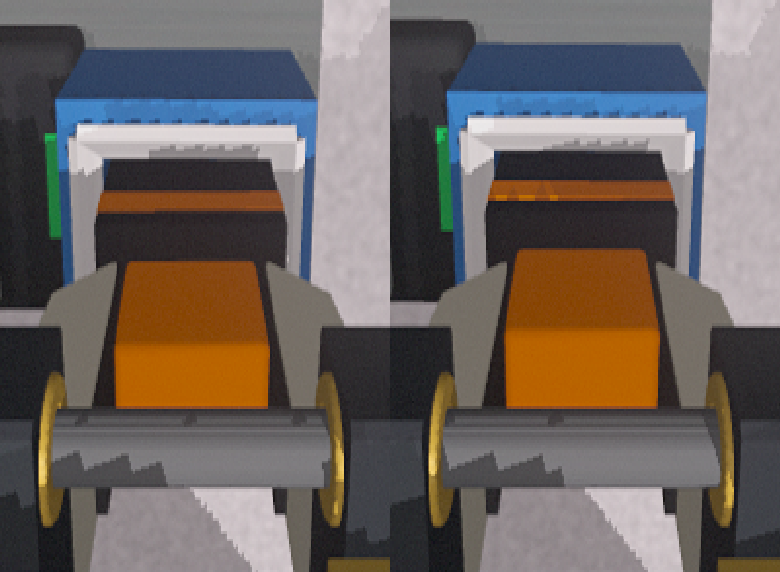

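Call:
{"fn": "carry_out", "kwargs": {"dp": [[0,0,0.0003],[0,0,0.0006],[0,0,0.0009],[0,0,0.0012],[0,0,0.0015],[0,0,0.0018],[0,0,0.002],[0,0,0.002],[0,0,0.002],[0,0,0.002]], "spin": [0,0,0,0,0,0,0,0,0,0], "hand": [-1,-1,-1,-1,-1,-1,-1,-1,-1,-1]}}

```text
time_s: 23.35
eef_pos: [540.3, 110.7, 104.9]
orientation: [0.991, -0.131, 0.0, -0.0]
wrist_force: [-1.5, 2.6, 7.4]
opening: 33.7
```

```bash
python3 -c "
from h import *
rep()"
```

```text
23.35 [540.3 110.7 104.9] rotvec dev [-1.7999e+02 -4.0000e-02 -1.5100e+01] 33.7 F [-1.5  2.6  7.4] Ftool [-2.1 -2.1 -7.4] M [ 0.43  0.4  -0.08]
```

Call:
{"fn": "carry_out", "kwargs": {"dp": [[0,0,0.0003],[0,0,0.0006],[0,0,0.0009],[0,0,0.0012],[0,0,0.0012],[0,0,0.0012],[0,0,0.0012],[0,0,0.0012],[0,0,0.0012],[0,0,0.0012]], "spin": [0,0,0,0,0,0,0,0,0,0], "hand": [-1,-1,-1,-1,-1,-1,-1,-1,-1,-1]}}

```text
time_s: 24.6
eef_pos: [540.4, 110.8, 104.8]
orientation: [0.991, -0.131, 0.001, 0.0]
wrist_force: [-5.2, 0.3, 16.1]
opening: 33.7
```

```bash
python3 -c "
from h import *
rep()"
```

```text
24.6 [540.4 110.8 104.8] rotvec dev [ 1.7997e+02 -7.0000e-02 -1.5100e+01] 33.7 F [-5.2  0.3 16.1] Ftool [ -5.1   1.1 -16.1] M [ 0.14  1.16 -0.08]
```

The same hard stop (16 N, 0.1 mm movement), 1.5 mm below where the pack rested, matches "held" exactly. It is home, so no more pushing. I'll unload, release and retreat.

Call:
{"fn": "carry_out", "kwargs": {"dp": [[0,0,-0.001],[0,0,-0.0025],[0,0,-0.0025],[0,0,-0.0025],[0,0,-0.0025],[0,0,-0.005],[0,0,-0.02],[0,0,-0.05],[0,0,-0.085],[0,0,-0.085]], "spin": [0,0,0,0,0,0,0,0,0,0], "hand": [-1,-1,0.1,0.1,0.1,0.1,0.1,0.1,0.1,0.1]}}

```text
time_s: 25.85
eef_pos: [542.4, 111.4, 191.9]
orientation: [0.991, -0.131, 0.003, -0.001]
wrist_force: [0.1, 0.1, 0.3]
opening: 50.7
```

```bash
python3 -c "
from h import *
rep()
c,s=wristcam('w11')
d=viewer.read_camera('side');cv2.imwrite('pics/side11.png',cv2.resize(d['pixels'][220:340,250:400],None,fx=5,fy=5,interpolation=cv2.INTER_NEAREST))"
```

```text
25.85 [542.4 111.4 191.9] rotvec dev [-179.86   -0.35  -15.1 ] 50.7 F [0.1 0.1 0.3] Ftool [ 0.1 -0.1 -0.3] M [ 0.03  0.   -0.  ]
```

View pics/w11.png

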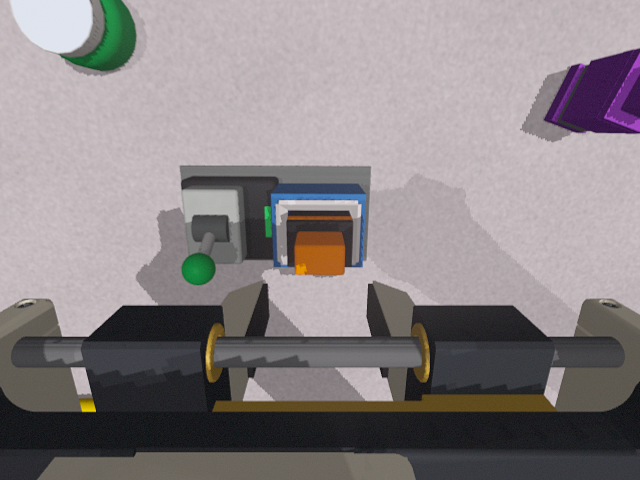

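View pics/side11.png

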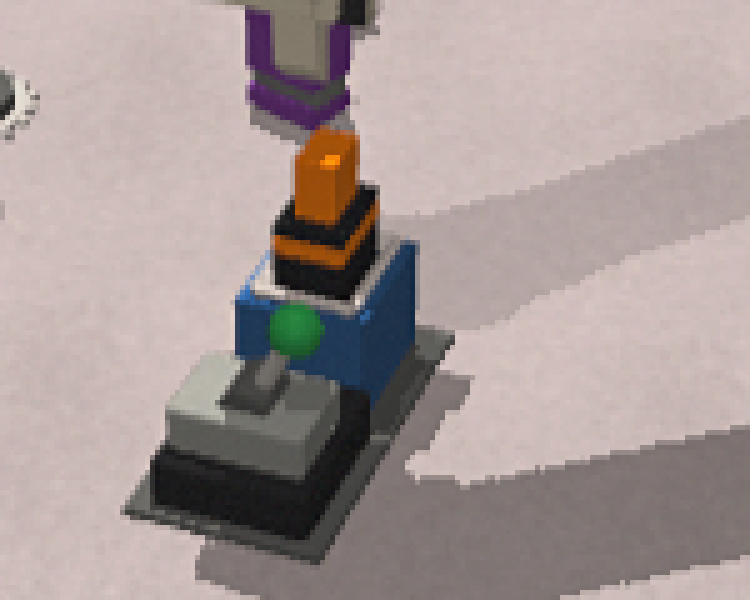

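The pack stays put with the gripper clear. Next: shut the fingers and go beside the lever on its −x side.

Call:
{"fn": "carry_out", "kwargs": {"dp": [[-0.03,-0.03,0],[-0.055,-0.065,0],[-0.062,-0.09,0],[-0.062,-0.096,0],[-0.062,-0.096,0.0],[-0.062,-0.096,0.03],[-0.062,-0.096,0.06],[-0.062,-0.096,0.085],[-0.062,-0.096,0.096],[-0.062,-0.096,0.096]], "spin": [0,0,0,0,0,0,0,0,0,0], "hand": [-1,-1,-1,-1,-1,-1,-1,-1,-1,-1]}}

```text
time_s: 27.2
eef_pos: [505.0, 218.1, 91.3]
orientation: [0.991, -0.132, -0.001, 0.001]
wrist_force: [0.2, 0.1, -0.0]
opening: 0.3
```

```bash
python3 -c "
from h import *
s=rep()
R=Rn.from_quat(s['orientation']).as_matrix(); print(R.T@(np.array([545.6,208.6,96.2])-s['eef_pos']))
c,s=wristcam('w12')
d=viewer.read_camera('side');cv2.imwrite('pics/side12.png',cv2.resize(d['pixels'][200:340,230:400],None,fx=4,fy=4,interpolation=cv2.INTER_NEAREST))"
```

```text
27.2 [505.  218.1  91.3] rotvec dev [ 1.7993e+02  8.0000e-02 -1.5180e+01] 0.3 F [ 0.2  0.1 -0. ] Ftool [ 0.2 -0.1  0. ] M [ 0.04 -0.06 -0.02]
[41.69730078 -1.43528471 -4.91511571]
```

View pics/w12.png

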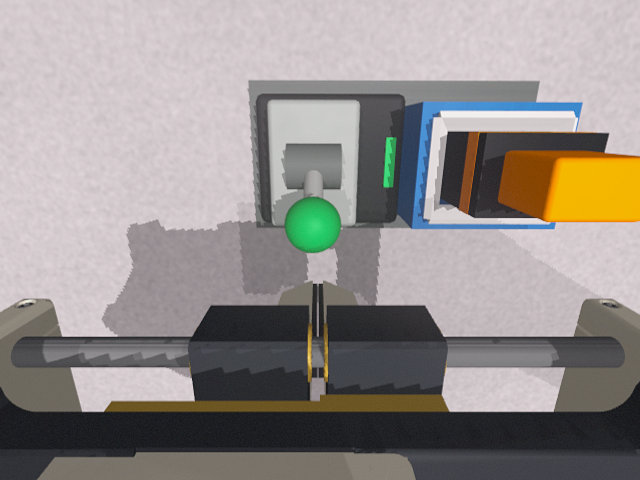

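View pics/side12.png

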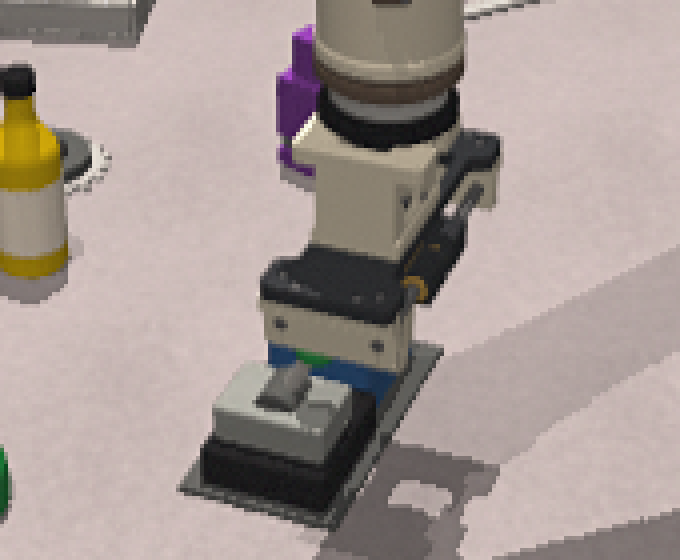

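Fingers are shut just behind the ball (ball 41.7 mm ahead, 1.4 mm to the side). Pushing toward dock +x.

Call:
{"fn": "carry_out", "kwargs": {"dp": [[0.01,-0.001,0],[0.02,-0.001,0],[0.028,-0.001,0],[0.034,-0.001,0],[0.04,-0.001,0],[0.045,-0.001,0],[0.05,-0.001,0],[0.054,-0.001,0],[0.058,-0.001,0],[0.058,-0.001,0]], "spin": [0,0,0,0,0,0,0,0,0,0], "hand": [-1,-1,-1,-1,-1,-1,-1,-1,-1,-1]}}

```text
time_s: 28.55
eef_pos: [561.9, 204.9, 91.9]
orientation: [0.991, -0.132, 0.0, -0.0]
wrist_force: [-0.5, -0.3, 0.2]
opening: 0.4
```

```bash
python3 -c "
from h import *
s=rep()
c,s=wristcam('w13')
g,_=blob(c,(45,100,30),(85,255,255),(260,80,380,330));print(g)"
```

```text
28.55 [561.9 204.9  91.9] rotvec dev [-1.7999e+02 -2.0000e-02 -1.5130e+01] 0.4 F [-0.5 -0.3  0.2] Ftool [-0.4  0.4 -0.2] M [0.02 0.05 0.04]
[([317.7, 262.1], [291, 236, 54, 54, 2312])]
```

View pics/w13.png

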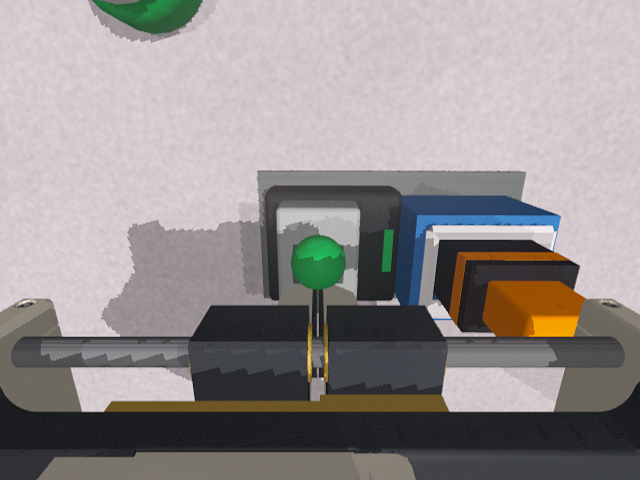

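Call:
{"fn": "carry_out", "kwargs": {"dp": [[0.001,0,0],[0.002,0,0],[0.003,0,0],[0.004,0,0],[0.005,0,0],[0.006,0,0],[0.007,0,0],[0.0075,0,0],[0.0075,0,0],[0.0075,0,0]], "spin": [0,0,0,0,0,0,0,0,0,0], "hand": [-1,-1,-1,-1,-1,-1,-1,-1,-1,-1]}}

```text
time_s: 29.85
eef_pos: [567.6, 203.4, 91.8]
orientation: [0.991, -0.131, -0.001, 0.0]
wrist_force: [-4.6, 0.9, 0.2]
opening: -0.1
```

```bash
cat >> h.py <<'E'
def lever(c,g):
    # ball on circle r=50 about axis (dock x=0,y=95,z=52): find angle whose ray-distance least
    B=np.array([540.2,110.4,0]);a=np.radians(-15.17);dx=np.array([np.cos(a),np.sin(a),0]);dy=np.array([-np.sin(a),np.cos(a),0])
    o,d=ray(c,g); th=np.linspace(-.6,.7,261)
    P=[B+95*dy+50*np.sin(t)*dx+np.array([0,0,52+50*np.cos(t)]) for t in th]
    e=[np.linalg.norm(np.cross(p-o,d)) for p in P]; i=int(np.argmin(e)); print("lever angle",th[i]+0.5,"err",e[i])
E
python3 -c "
from h import *
s=rep()
c0=dict(np.load('w12.npz'));lever(c0,(312,224.5))
c0=dict(np.load('w13.npz'));lever(c0,(317.7,262.1))
c,s=wristcam('w14')
g,_=blob(c,(45,100,30),(85,255,255),(260,80,380,330));print(g);lever(c,g[0][0])"
```

```text
29.85 [567.6 203.4  91.8] rotvec dev [ 1.7996e+02  1.0000e-01 -1.5080e+01] -0.1 F [-4.6  0.9  0.2] Ftool [-4.7  0.4 -0.2] M [0.23 1.14 0.02]
lever angle 0.08499999999999996 err 1.0977865306384096
lever angle 0.9049999999999999 err 0.6476651880668689
[([317.9, 261.4], [292, 235, 53, 54, 2246])]
lever angle 1.02 err 0.5925613374735992
```

The lever reads 1.02 rad with 4.7 N on it, so it's at its stop. One small extra nudge, then back off and up.

Call:
{"fn": "carry_out", "kwargs": {"dp": [[0.001,0,0],[0.001,0,0],[-0.01,0,0],[-0.03,0,0],[-0.045,0,0],[-0.045,0,-0.03],[-0.045,0,-0.07],[-0.045,0,-0.11],[-0.045,0,-0.13],[-0.045,0,-0.13]], "spin": [0,0,0,0,0,0,0,0,0,0], "hand": [-1,-1,-1,-1,-1,-1,-1,-1,-1,-1]}}

```text
time_s: 31.15
eef_pos: [526.7, 215.6, 224.2]
orientation: [0.991, -0.131, 0.003, -0.001]
wrist_force: [-0.2, -1.1, -0.1]
opening: 0.3
```

Call:
{"fn": "carry_out", "kwargs": {"dp": [[-0.02,0,0],[-0.04,0,0],[-0.04,0,0],[-0.04,0,0],[-0.04,0,0],[-0.04,0,0],[-0.04,0,0],[-0.04,0,0],[-0.04,0,0],[-0.04,0,0]], "spin": [0,0,0,0,0,0,0,0,0,0], "hand": [-1,-1,-1,-1,-1,-1,-1,-1,-1,-1]}}

```text
time_s: 32.4
eef_pos: [486.7, 225.4, 222.0]
orientation: [0.991, -0.131, 0.0, -0.0]
wrist_force: [-0.9, 0.2, -0.2]
opening: 0.4
```

```bash
python3 -c "
from h import *
s=rep()
c,s=wristcam('w15')
g,_=blob(c,(45,100,30),(85,255,255),(260,60,400,330));print(g);lever(c,g[0][0])
d=viewer.read_camera('side');cv2.imwrite('pics/side15.png',cv2.resize(d['pixels'][170:340,200:400],None,fx=3.5,fy=3.5,interpolation=cv2.INTER_NEAREST))"
```

```text
32.4 [486.7 225.4 222. ] rotvec dev [-1.800e+02 -1.000e-02 -1.511e+01] 0.4 F [-0.9  0.2 -0.2] Ftool [-1.   0.   0.2] M [ 0.05  0.07 -0.01]
[([317.9, 95.5], [302, 78, 33, 36, 927]), ([366.3, 128.4], [363, 112, 8, 34, 230])]
lever angle 1.0349999999999997 err 0.5296578469217298
```

View pics/w15.png

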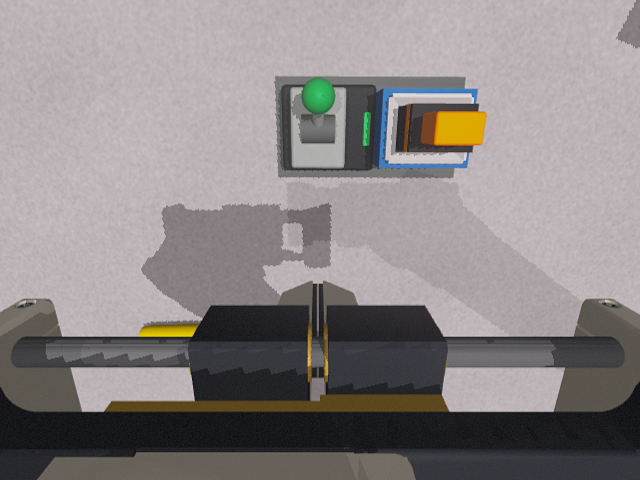

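View pics/side15.png

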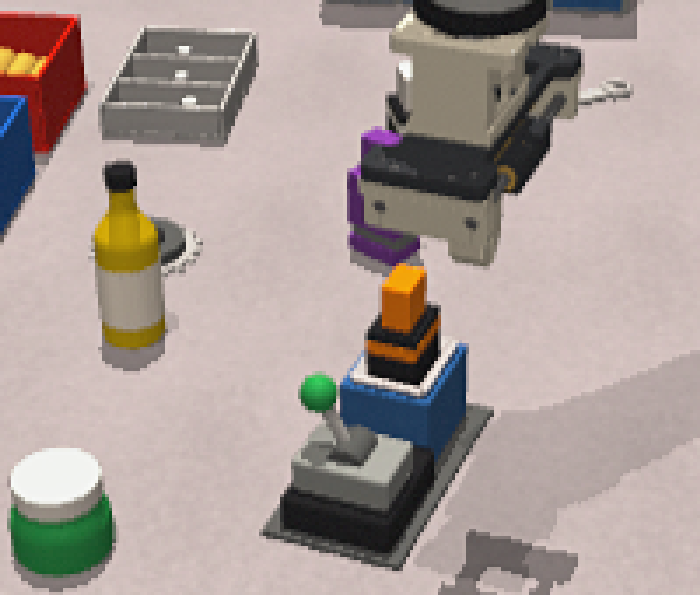

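The lever is fully over (1.03 rad) and the pack is unmoved. Last check: pack height by triangulating the tab top (expected about 136 mm), then hand in.

```bash
python3 - <<'E'
from h import *
c,s=wristcam("w16"); si=viewer.read_camera("side"); sc=viewer.read_camera("scene")
cv2.imwrite("pics/scene16.png",sc["pixels"])
r=[]
for d,b in((c,(400,95,500,165)),(si,(300,240,330,270)),(sc,(330,190,380,240))):
    x,y,X,Y=b;h=cv2.cvtColor(d["pixels"],cv2.COLOR_BGR2HSV);m=cv2.inRange(h,(8,150,190),(32,255,255));k=np.zeros_like(m);k[y:Y,x:X]=m[y:Y,x:X]
    n,l,st,ce=cv2.connectedComponentsWithStats(k)
    if n>1:
        j=1+np.argmax(st[1:,4]);print(ce[j],st[j]);r.append((d,ce[j]))
    else: print("none")
print(tri(*r[:2])); print(s["time_s"],s["wrist_force"])
E
```

```text
[459.5513379  127.94835096] [ 434  112   52   33 1607]
[314.76712329 249.30136986] [309 245  12  10  73]
[356.5 201.5] [356 201   2   2   2]
(array([542.30859564, 109.15084276, 133.90891679]), [np.float64(0.24881532372669835), np.float64(0.2488153237265954)])
32.5 [ 0.72468876 -0.24251265 -0.26359597]
```

View pics/scene16.png

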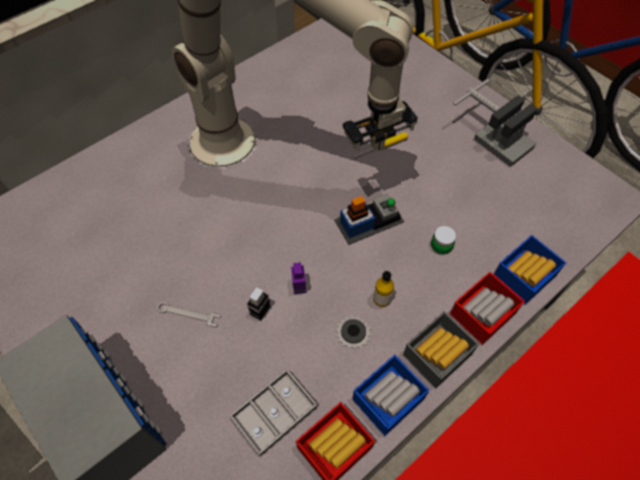

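The tab top is at about 134 mm, so the pack centre is about 79 to 80 mm, inside the held range. The bystanders are where they were.

```bash
python3 -c "
from h import *
print(bot.sign_off())"
```

```text
the job is handed in; nothing more can be done
None
```

I put the orange-tabbed pack into the dock, where it clicked and stayed held. I then tipped the green lever fully over and handed the job in at about 32.5 s.

- **Pack held:** the push met a firm stop at about 18 N, so I let go. The pack rose about 2 mm and stayed. I then gripped it again and pressed once more, up to about 16 N. It reached the same stop 1.5 mm down, and I let go. It sits with its tab top at about 134 mm, so its centre is about 79–80 mm up, within the 67–87 mm range.
- **Lever:** it reads 1.03 rad in the last wrist image. It took 4.7 N at its stop, and it stayed over after I backed off.
- **Everything else:** the white-tabbed pack and the other bystanders I could see look unmoved. The arm partly covers the screwdriver. The gripper is clear of everything.
- **What disagreed:** first clear contact with the ball came about 17–19 mm above the final height, not 24 mm. The first light forces may have started a few mm earlier. My camera estimate of the ball's height was too rough to settle this. I never saw the drop in push at the click itself, since force is only read at the end of each move. I judged the pack held from the stop test and from its staying down when released.

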